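Feed the grinding balls into the V-channel

ROBOT

A 6-joint arm with a two-finger parallel gripper is mounted at the origin on a cart in front of the work surface, level with it; the furniture and walls round the work are solid. World frame = base frame: x ahead of the robot, y to its left, z up, the work surface at z = 0. Lengths are in mm, angles in rad, forces in N, time in s.
With the tool pointing down it reaches from about 325 to 750 mm from the base axis. Payload 7.6 kg.
Tool frame: the origin (TCP) lies at the very end of the fingers, on their centre line; the grasp point (between the pads) lies 19 mm behind it; z points along the fingers, y is the direction in which the jaws open and shut (so a half turn about z gives the same grasp; the last joint's range is limited). The gripper opens to 85 mm and grips with 20 to 120 N. Pads are 22 mm wide; open, the fingers measure 114 mm over their backs; the gripper's body (76 mm by 85 mm) begins 54 mm behind the grasp point. The pads swing forward as they close: fully open they stand 13 mm farther back than shut.
Start: joints at [1.244, 0.052, 1.401, -0, 1.689, -0.07], TCP at [133.325, 507.809, 231.323] pointing down, gripper open.
Joint ranges: [-2.9, 2.9], [-0.91, 2.17], [0.12, 2.37], [-1.06, 4.2], [0.26, 2.73], [-2.93, 2.93]. Speed limits (rad/s): [2.57, 2.57, 3.01, 3.14, 3.14, 3.14].

INTERFACE

Orientations are given as a unit quaternion [w, x, y, z].
In Python, from cell import r, imaging gives the robot as it stands. The module is installed in compiled form; this text tells all that it offers.
- The arm moves only by the tool servo_tool, never from a script. Its argument "plan" is one flat list of numbers, 6 for each row, row after row: the shift along the world's x, y, z scaled (see below), then the turn, a rotation vector about the world's x, y, z scaled (see below). A call has 1 to 12 rows; each row shifts and turns the pose as measured when the row begins; what a row does not reach is not made up. The controller multiplies each number of a shift by 30 mm and each number of a turn by 6 degrees. A row lasts 1/10 s, in which the tool goes at most 50 mm and 8.59 degrees, less where a joint would pass 70% of its speed; a pose out of reach is approached as far as the arm can. A call with a number of a shift or a turn outside -1 to 1 is refused whole. A call with a gripper value outside its range is refused whole. "fingers" is the finger opening in mm, from 0 to 85.4, set as the call begins (left out, the last holds). The fingers move at their own pace and stop on an object; "squeeze" is the grip in N (left out, the last holds). Time passes only in rows, so rows that do not move let the fingers close. It gives the time, the measured TCP pose, the force and the opening at its end, in the units of the state.
- r.sense(): the state, without advancing time (a new reading comes with each control period).
- imaging.grab_frame(name): name is "side" or "top"; returns a dict with "img" (480x640x3 uint8, red, green, blue), "depth" (480x640 float32, mm along the optical axis (not along the pixel's ray), 0 where there is no reading), "fx", "fy", "cx", "cy" (pixels), "cam_to_world" (4x4, takes a point from camera to world coordinates). Camera axes: x right, y down, z forward; pixel columns grow to the right and rows downward; lengths in mm; the calibration is good to about 2 mm. A picture is of the moment at which its call begins.
- r.hand_in(): hands the job in, once; it reports no verdict.
Trained networks look in the newest picture that a camera, given by its name, has taken for a name from the list of things; names that differ only in an ending like _2 or _b are one class to them, and where a whole thing is asked for, a point or a joint stands for the part that bears it (a point fixed in the world has none). Each returns a list of dicts, best first, with "p" (0 to 1); they miss things now and then, are a little off and sometimes report something else, mostly with a low value. They report only what shows in the picture. A call takes as long as a camera call.
- imaging.spot_in(thing, camera): "extent" ([left, top, width, height] in pixels, round what is visible of it).
- imaging.regions_of(thing, camera): "pixels" (480x640 bool, what is visible of it) and "extent" ([left, top, width, height] in pixels, round what is visible of it).
- imaging.place_of(thing, camera): "position" ([column, row] in pixels: a listed point, or the origin of a listed thing).
The state is a dict: "time": time; "qpos": joint angles; "qd": joint speeds; "effort": joint torques, N m; "ee_pos": TCP position; "eef_rot": TCP orientation; "contact_force": force on the tool from outside, world axes, zero at the start; "wrist_torque": the same for the moment, N m; "width": finger opening in mm.
Only numpy, scipy, OpenCV 4.12 (cv2) and the standard library are available. Lean on these libraries where they do the work, as an engineer would, in place of code of your own. Each camera call takes 0.05 s, during which the arm holds its last target. There are 200 camera calls.

TASK

Tip up the hinged tray of the small aluminium feeder by its handle, so that all three steel grinding balls run along the slanting guide rail and file into the V-groove channel, without touching the balls with the gripper. Then lower the tray gently back onto its rest, without dropping it, and let go.

Things in the scene. Friction and masses are not known exactly. Their poses are not given: they have to be found in the camera images.
- tray (a joint): Tilt of the tipping tray, rad: 0 = down on its rest (floor sloping 0.06 rad down towards the handle), positive = handle end raised, stop at 0.5. Open aluminium tray, 160 mm wide, 220 mm long, walls 24 mm high, 0.45 kg, free hinge: it falls back if let go. A slanting rail inside leads to a 34 mm gap at its front. At 0.3 to 0.4 the balls run out in 1 to 2 s.
- tray_grip (a point): Middle of the tray's handle: a level round steel bar 10 mm thick, 80 mm long between two bent legs, parallel to the hinge, standing over the tray's rear end, about 136 mm above the worktop when the tray is down, 45 mm clear above its wall. Grip it from above, fingers closing along the tray's length; it can turn between them. The point's axes tilt with the tray: x along the hinge, y towards the channel.
- hinge (a point): Middle of the tray's hinge line, at floor level of the tray's front (channel) end, 75 mm above the worktop. Fixed axes: x along the hinge, y level, from the handle towards the channel (feed direction), z up. With the tray down the handle bar's middle lies at y = -239 mm, z = +61 mm from here and swings about x on a 247 mm radius: up and then towards the channel.
- channel (a point): Middle of the V-groove channel, at the height of the centre of a ball lying there. Fixed to the feeder's stand: an open 90 degree V of aluminium, 120 mm long, 51 mm wide, with a stop plate at its far end, beginning at the tray's front gap and sloping 3 degrees down away from it. Axes as at the hinge: y along the channel away from the tray, x across, z up.
- ball_0: Plain grey steel ball, 24 mm in diameter, 56 g; the origin is its centre. It starts on the floor of the tipping tray, against the tray's rear wall (the one with the handle).
- ball_1: Plain grey steel ball, 24 mm in diameter, 56 g; the origin is its centre. It starts on the floor of the tipping tray, against the tray's rear wall (the one with the handle).
- ball_2: Plain grey steel ball, 24 mm in diameter, 56 g; the origin is its centre. It starts on the floor of the tipping tray, against the tray's rear wall (the one with the handle).

How it is judged:
By the outcome, as a careful person would: the job done as asked, in the order asked, and still so for the second after the job is handed in, with the robot touching nothing.
It also fails if it takes over 48 s, if anything falls off the work surface, if the arm or the gripper's body presses on something with over 40 N, if the wrist force passes 120 N, or if a joint passes its speed limit or range.

## Working session

There is one attempt and no reset: what is moved stays moved. The work goes in short steps, Python scripts to look and compute and a tool call to move; the robot and the scene stay as the last step left them, time stands still between calls to the robot, and variables do not carry over. Pictures are saved under pics/ and viewed, about 8 in all and at most 12, crops included, and the job is handed in when it is done.

Besides the shell and the picture viewer there is one more tool, called after "Request:" as name(argument=value, ...), one argument or row to a line, values as JSON. servo_tool: Moves the arm, as the interface text tells. Shifts and turns lie within -1 to 1; 1 stands for 30 mm of shift or 6 degrees of turn. Its arguments: {"type":"object","properties":{"plan":{"type":"array"},"fingers":{"type":"number"},"squeeze":{"type":"number"}},"required":["plan"]}

```bash
mkdir -p pics
cat > h.py <<'E'
import numpy as np, cv2
from cell import r, imaging
def w(f,u,v,k=2,d=None):
    if d is None:
        p=f["depth"][int(v)-k:int(v)+k+1,int(u)-k:int(u)+k+1]; p=p[p>0]; d=np.median(p) if p.size else np.nan
    c=np.array([(u-f["cx"])/f["fx"]*d,(v-f["cy"])/f["fy"]*d,d,1]); return (f["cam_to_world"]@c)[:3]
E
python3 - <<'E'
from h import *
s=r.sense(); print(s["time"],s["ee_pos"],s["eef_rot"],s["width"])
np.set_printoptions(precision=1,suppress=True)
for c in("top","side"):
    f=imaging.grab_frame(c); cv2.imwrite(f"pics/{c}0.png",f["img"][:,:,::-1]); print(c,f["cam_to_world"])
    for t in("tray_grip","hinge","channel","ball_0"):
        for o in imaging.place_of(t,c)[:4]: print(t,round(o["p"],2),np.array(o["position"]),w(f,*o["position"]))
E
```

```text
0.0 [133.19486039 507.5123131  230.4539178 ] [-1.87661896e-04  1.28043639e-01  9.91768208e-01 -7.83136255e-04] 85.69780763562494
top [[ -0.   -1.    0.1 418.8]
 [ -1.    0.   -0.   23.1]
 [ -0.   -0.1  -1.  993.7]
 [  0.    0.    0.    1. ]]
tray_grip 0.91 [471.  261.7] [ 488.  -196.7  141.5]
hinge 0.85 [308.3 253.2] [519.2  42.8   9.6]
hinge 0.46 [440.5 235.9] [ 533.7 -165.4   87.6]
channel 0.93 [265.9 283.5] [467.  109.7  64.1]
ball_0 0.75 [442.1 263.5] [ 490.7 -165.9   86.5]
ball_0 0.49 [440.3 234.5] [ 535.9 -165.1   87.9]
ball_0 0.47 [434.8 294.5] [ 443.1 -152.3   86.4]
ball_0 0.19 [471.8 259.1] [ 491.8 -198.1  141.4]
side [[ -0.9  -0.1   0.3 235.4]
 [ -0.4   0.3  -0.9 758.3]
 [ -0.   -0.9  -0.4 460.9]
 [  0.    0.    0.    1. ]]
tray_grip 0.61 [367.1 213.8] [ 585. -557.   26.]
hinge 0.69 [315.6 286.6] [518.9  31.4  74.5]
channel 0.59 [327.2 314.6] [470.  106.   67.1]
ball_0 0.74 [367.7 216.8] [ 487.3 -195.1  139.2]
ball_0 0.52 [342.5 243.7] [ 532.5 -163.9   83.3]
ball_0 0.48 [364.9 246.7] [ 484.  -167.6   81.6]
```

View pics/top0.png

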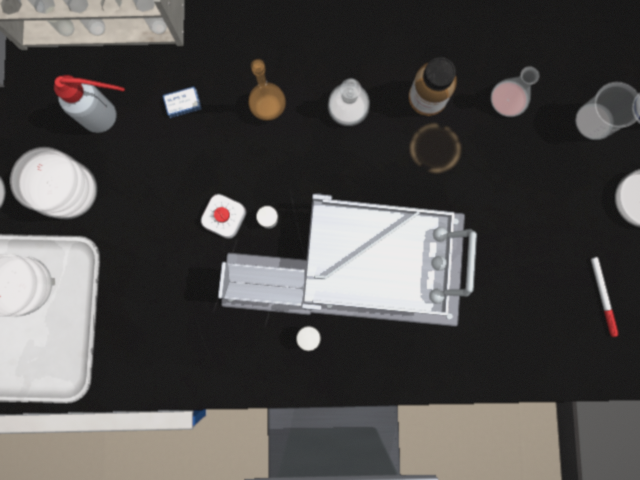

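View pics/side0.png

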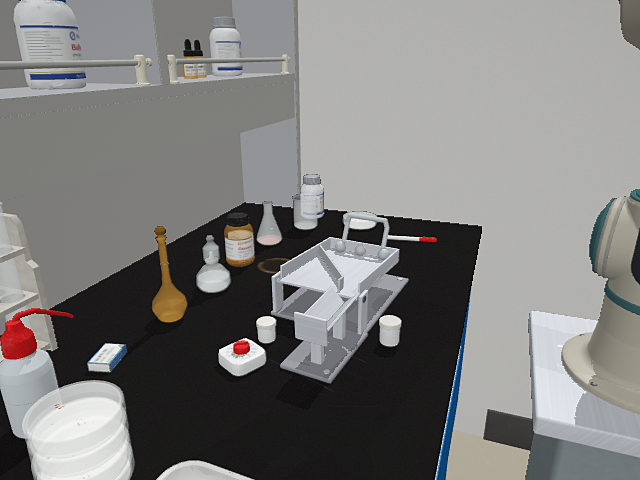

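The top view shows the handle bar at about (472,262), the balls at (441,234), (438,263) and (436,296), and the channel at (265,283). The handle depth of z=141 matches the bar's expected top (136+5). Next I'll fit the bar axis and the tray edges.

Run:
```python
from h import *
np.set_printoptions(precision=3,suppress=True)
f=imaging.grab_frame("top"); d=f["depth"]
v,u=np.mgrid[0:480,0:640]; c=np.stack([(u-f["cx"])/f["fx"]*d,(v-f["cy"])/f["fy"]*d,d,np.ones_like(d)],-1)
W=(c@f["cam_to_world"].T)[...,:3]
box=np.zeros(d.shape,bool); box[215:315,455:490]=1
m=box&(W[...,2]>134)&(d>0); P=W[m]; print("bar",len(P),P.min(0),P.max(0),np.median(P,0))
(cx,cy),(a,b),an=cv2.minAreaRect(P[:,:2].astype(np.float32)); print("rect",cx,cy,a,b,an)
vx=cv2.fitLine(P[:,:2].astype(np.float32),cv2.DIST_L2,0,.01,.01).ravel(); print("line",vx,np.degrees(np.arctan2(vx[1],vx[0])))
box[:]=0; box[190:330,300:470]=1
m=box&(W[...,2]>60)&(W[...,2]<125)&(d>0); P=W[m]
print("tray",cv2.minAreaRect(P[:,:2].astype(np.float32)))
m=np.zeros(d.shape,bool); m[250:315,218:302]=1; m&=(W[...,2]>50)&(W[...,2]<110); P=W[m]; print("chan",cv2.minAreaRect(P[:,:2].astype(np.float32)))
```

```text
bar 431 [ 442.894 -205.525  134.039] [ 534.03  -186.366  146.41 ] [ 487.546 -195.771  141.112]
rect 488.28179931640625 -196.5502471923828 10.930375099182129 91.54325103759766 83.26200866699219
line [   0.993   -0.117  487.656 -195.864] -6.711271
tray ((496.9488220214844, -72.75352478027344), (246.8981475830078, 183.38833618164062), 80.1762924194336)
chan ((465.33270263671875, 113.94448852539062), (126.0284194946289, 55.74188995361328), 83.340087890625)
```

Request:
servo_tool(
  plan=[0.5,-0.9,0,0,0,0.12,0.5,-0.9,0,0,0,0.12,0.5,-0.9,0,0,0,0.12,0.5,-0.9,0,0,0,0.12,0.5,-0.9,0,0,0,0.12,0.5,-0.9,0,0,0,0.12,0.5,-0.9,0,0,0,0.12,0.5,-0.9,0,0,0,0.12,0.5,-0.9,0,0,0,0.12,0.5,-0.9,0,0,0,0.12,0.5,-0.9,0,0,0,0.12,0.5,-0.9,0,0,0,0.12],
  fingers=60,
  squeeze=30,
)

```text
time: 1.75
ee_pos: [316.2, 173.0, 231.5]
eef_rot: [0.002, 0.046, 0.999, 0.001]
contact_force: [0.6, 0.2, 0.1]
width: 60.2
```

Request:
servo_tool(
  plan=[0.46,-0.97,0,0,0,-0.02,0.46,-0.97,0,0,0,-0.02,0.46,-0.97,0,0,0,-0.02,0.46,-0.97,0,0,0,-0.02,0.46,-0.97,0,0,0,-0.02,0.46,-0.97,0,0,0,-0.02,0.46,-0.97,0,0,0,-0.02,0.46,-0.97,0,0,0,-0.02,0.46,-0.97,0,0,0,-0.02,0.46,-0.97,0,0,0,-0.02,0.46,-0.97,0,0,0,-0.02,0,0,0,0,0,0],
)

```text
time: 2.95
ee_pos: [472.9, -164.9, 232.9]
eef_rot: [0.005, 0.06, 0.998, 0.001]
contact_force: [0.1, -0.3, 1.1]
width: 60.1
```

Request:
servo_tool(
  plan=[0.25,-0.52,0,0,0,0,0.25,-0.52,0,0,0,0,0,0,-0.8,0,0,0,0,0,-0.8,0,0,0,0,0,-0.6,0,0,0,0,0,-0.3,0,0,0,0,0,0,0,0,0],
)

```text
time: 3.65
ee_pos: [488.1, -195.2, 156.7]
eef_rot: [0.006, 0.06, 0.998, 0.002]
contact_force: [-0.6, -0.5, -0.0]
width: 59.8
```

Request:
servo_tool(
  plan=[0,-0.03,-0.5,0,0,0,0,0,-0.5,0,0,0,0,0,-0.3,0,0,0,0,0,0,0,0,0],
)

```text
time: 4.05
ee_pos: [489.2, -196.0, 117.9]
eef_rot: [0.008, 0.06, 0.998, 0.001]
contact_force: [0.3, -1.0, 0.1]
width: 59.9
```

Run:
```python
from h import *
s=r.sense(); print(s["ee_pos"],s["contact_force"])
f=imaging.grab_frame("side"); cv2.imwrite("pics/s1.png",cv2.resize(f["img"][150:330,230:470,::-1],None,fx=3,fy=3))
```

```text
[ 489.20218477 -196.01756252  117.92857224] [ 0.28367076 -0.99700733  0.07368445]
```

View pics/s1.png

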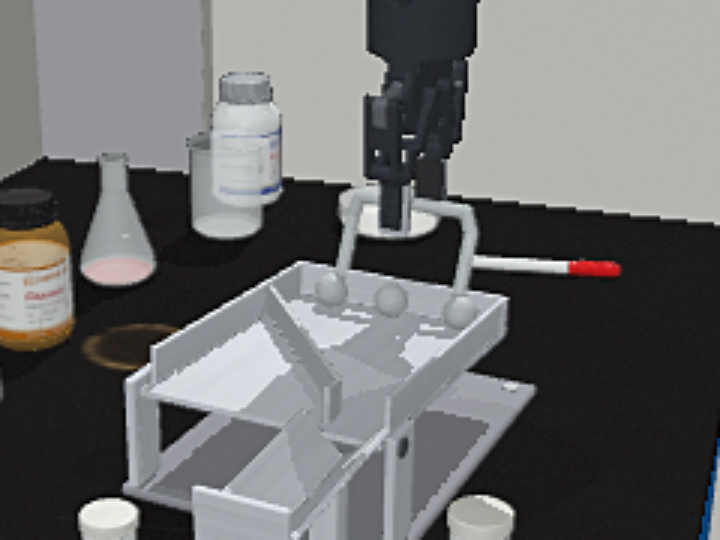

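The side crop shows the fingers on either side of the bar at about (410,205), near its middle and well clear of the three balls. I'll close now.

Request:
servo_tool(
  plan=[0,0,0,0,0,0,0,0,0,0,0,0,0,0,0,0,0,0,0,0,0,0,0,0,0,0,0,0,0,0,0,0,0,0,0,0,0,0,0,0,0,0],
  fingers=0,
  squeeze=30,
)

```text
time: 4.8
ee_pos: [490.6, -196.2, 121.1]
eef_rot: [0.01, 0.059, 0.998, 0.0]
contact_force: [0.2, 0.5, 0.1]
width: 8.6
```

Request:
servo_tool(
  plan=[0.005,0.042,0.16,0,0.03,0,0.005,0.045,0.16,0,0.03,0,0.005,0.048,0.158,0,0.03,0,0.006,0.051,0.157,0,0.03,0,0.006,0.054,0.156,0,0.03,0,0.006,0.057,0.155,0,0.02,0],
)

```text
time: 5.4
ee_pos: [491.3, -187.0, 150.1]
eef_rot: [-0.0, 0.06, 0.998, -0.001]
contact_force: [2.0, -1.3, -5.1]
width: 8.5
```

Request:
servo_tool(
  plan=[0.007,0.061,0.153,0,0,0,0.007,0.064,0.152,0,0,0,0.008,0.067,0.15,0,0,0,0.008,0.07,0.149,0,0,0,0.008,0.073,0.148,0,0,0,0.009,0.076,0.146,0,0,0,0.009,0.079,0.145,0,0,0,0.01,0.082,0.143,0,0,0,0.01,0.084,0.141,0,0,0,0.01,0.087,0.14,0,0,0],
)

```text
time: 6.4
ee_pos: [494.2, -162.7, 198.4]
eef_rot: [0.0, 0.06, 0.998, -0.001]
contact_force: [1.4, -2.1, -3.4]
width: 8.5
```

Run:
```python
from h import *
f=imaging.grab_frame("side"); s=r.sense(); print(s["time"],s["ee_pos"],s["contact_force"]); cv2.imwrite("pics/s2.png",cv2.resize(f["img"][150:330,230:470,::-1],None,fx=3,fy=3))
```

```text
6.45 [ 494.22958899 -162.21305321  199.20890449] [ 0.07903371  1.28905613 -3.1234901 ]
```

View pics/s2.png

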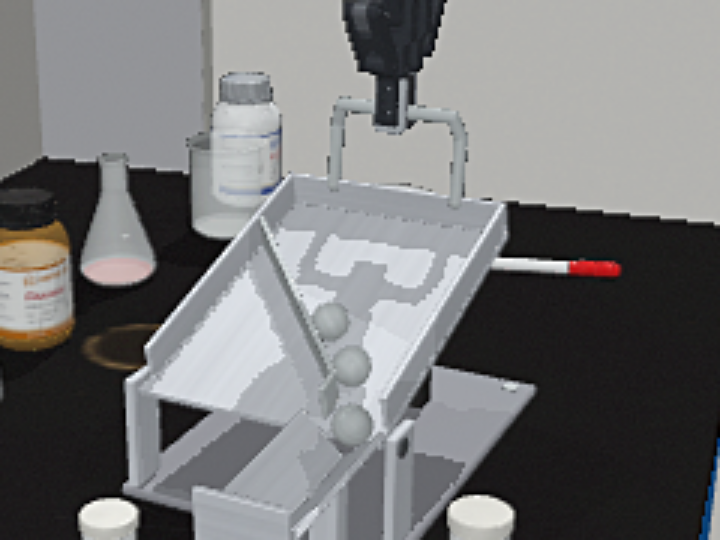

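The crop shows the tray at about 0.35 rad. The balls are running along the rail in file at (330,320), (350,365) and (350,425). I'll hold here.

Request:
servo_tool(
  plan=[0,0,0,0,0,0,0,0,0,0,0,0,0,0,0,0,0,0,0,0,0,0,0,0,0,0,0,0,0,0,0,0,0,0,0,0,0,0,0,0,0,0,0,0,0,0,0,0,0,0,0,0,0,0,0,0,0,0,0,0],
)

```text
time: 7.45
ee_pos: [494.2, -162.3, 199.1]
eef_rot: [0.0, 0.059, 0.998, -0.0]
contact_force: [1.1, -0.8, -3.3]
width: 8.8
```

Run:
```python
from h import *
np.set_printoptions(precision=1,suppress=True)
f=imaging.grab_frame("top"); s=r.sense(); print(s["time"],s["ee_pos"],s["contact_force"],s["eef_rot"]); cv2.imwrite("pics/t3.png",cv2.resize(f["img"][180:340,200:440,::-1],None,fx=3,fy=3))
for o in imaging.place_of("ball_0","top")[:5]: print(round(o["p"],2),np.array(o["position"]),w(f,*o["position"]))
```

```text
7.5 [ 494.2 -162.2  199.1] [ 1.7  0.3 -3.6] [ 0.   0.1  1.  -0. ]
0.66 [270.  282.2] [467.4 101.   90.4]
0.58 [256.8 282.4] [467.7 121.6  87.8]
0.45 [234.7 282.1] [469.  155.6  87.9]
```

View pics/t3.png

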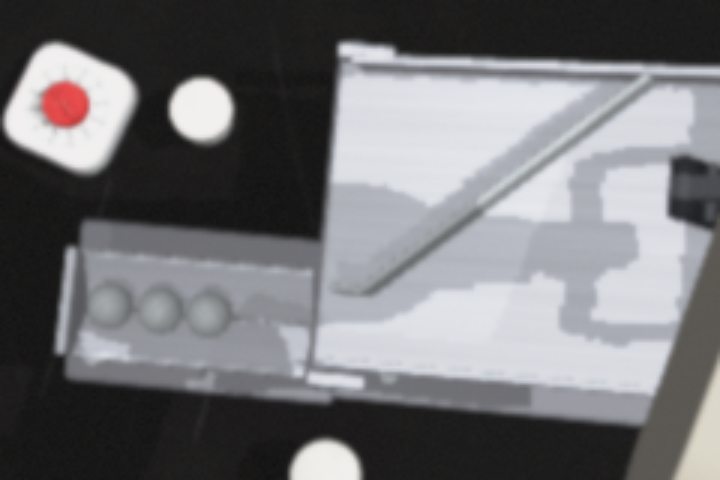

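All three balls lie in the channel against its stop, at crop positions (110,303), (160,308) and (210,312). I'll lower the tray along the same arc.

Request:
servo_tool(
  plan=[-0.01,-0.088,-0.132,0,0,0,-0.01,-0.086,-0.134,0,0,0,-0.01,-0.083,-0.136,0,0,0,-0.009,-0.08,-0.137,0,0,0,-0.009,-0.078,-0.139,0,0,0,-0.009,-0.075,-0.14,0,0,0,-0.008,-0.072,-0.142,0,0,0,-0.008,-0.07,-0.143,0,0,0,-0.008,-0.067,-0.144,0,0,0,-0.007,-0.064,-0.146,0,0,0,-0.007,-0.061,-0.147,0,0,0,-0.007,-0.058,-0.148,0,0,0],
)

```text
time: 8.75
ee_pos: [491.0, -189.9, 144.1]
eef_rot: [0.0, 0.059, 0.998, 0.001]
contact_force: [-0.0, 3.1, -3.0]
width: 8.9
```

Request:
servo_tool(
  plan=[-0.003,-0.028,-0.09,0,0,0,-0.003,-0.027,-0.09,0,0,0,-0.003,-0.026,-0.09,0,0,0,-0.002,-0.025,-0.09,0,0,0,-0.002,-0.023,-0.08,0,0,0,-0.002,-0.02,-0.07,0,0,0,-0.002,-0.015,-0.05,0,0,0,0,0,0,0,0,0],
)

```text
time: 9.55
ee_pos: [490.3, -195.6, 125.6]
eef_rot: [0.0, 0.059, 0.998, 0.001]
contact_force: [1.0, 1.9, -1.6]
width: 8.6
```

Request:
servo_tool(
  plan=[0,-0.01,-0.035,0,0,0,0,-0.01,-0.035,0,0,0,0,-0.01,-0.035,0,0,0,0,0,0,0,0,0],
)

```text
time: 9.95
ee_pos: [490.3, -196.0, 123.8]
eef_rot: [0.0, 0.059, 0.998, 0.001]
contact_force: [-0.4, 2.0, -2.6]
width: 8.6
```

Request:
servo_tool(
  plan=[0,-0.01,-0.05,0,0,0,0,0,-0.05,0,0,0,0,0,-0.05,0,0,0,0,0,0,0,0,0],
)

```text
time: 10.35
ee_pos: [490.3, -196.0, 123.8]
eef_rot: [0.001, 0.059, 0.998, 0.001]
contact_force: [-0.4, 2.2, -2.6]
width: 8.5
```

Request:
servo_tool(
  plan=[0,-0.015,-0.08,0,0,0,0,0,0,0,0,0],
)

```text
time: 10.55
ee_pos: [490.3, -196.1, 123.5]
eef_rot: [0.001, 0.059, 0.998, 0.001]
contact_force: [-1.4, 2.3, -2.7]
width: 8.6
```

Run:
```python
from h import *
np.set_printoptions(precision=2,suppress=True)
f=imaging.grab_frame("top"); s=r.sense(); print(s["time"],s["ee_pos"],s["contact_force"],s["wrist_torque"],s["effort"])
d=f["depth"]
v,u=np.mgrid[0:480,0:640]; c=np.stack([(u-f["cx"])/f["fx"]*d,(v-f["cy"])/f["fy"]*d,d,np.ones_like(d)],-1)
W=(c@f["cam_to_world"].T)[...,:3]
h=np.array([515.6,41.5]); ey=np.array([.117,.993]); ex=np.array([.993,-.117]); q=W[...,:2]-h; X=q@ex; Y=q@ey
m=(abs(X)<65)&(Y<-30)&(Y>-190)&(W[...,2]>40)&(W[...,2]<120)&(d>0)
A=np.c_[Y[m],np.ones(m.sum())]; z=W[...,2][m]
for _ in range(6):
    k=np.linalg.lstsq(A,z,rcond=None)[0]; g=abs(A@k-z)<5; A,z=A[g],z[g]
print("floor slope",k,len(z),"(rest: +0.06)")
```

```text
10.6 [ 490.35 -196.14  123.38] [-3.21  3.64  4.95] [ 0.69  0.57 -0.02] [ -1.28 -37.73 -34.54  -0.58  -1.13  -0.  ]
floor slope [ 0.06 76.44] 7895 (rest: +0.06)
```

Run:
```python
from h import *
def slope():
    f=imaging.grab_frame("top"); d=f["depth"]
    v,u=np.mgrid[0:480,0:640]; c=np.stack([(u-f["cx"])/f["fx"]*d,(v-f["cy"])/f["fy"]*d,d,np.ones_like(d)],-1)
    W=(c@f["cam_to_world"].T)[...,:3]
    h=np.array([515.6,41.5]); q=W[...,:2]-h; X=q@[.993,-.117]; Y=q@[.117,.993]
    m=(abs(X)<65)&(Y<-30)&(Y>-190)&(W[...,2]>40)&(W[...,2]<120)&(d>0)
    A=np.c_[Y[m],np.ones(m.sum())]; z=W[...,2][m]
    for _ in range(6):
        k=np.linalg.lstsq(A,z,rcond=None)[0]; g=abs(A@k-z)<5; A,z=A[g],z[g]
    m=(abs(X)<30)&(abs(Y+239)<15)&(W[...,2]>125)&(W[...,2]<150)
    return k,np.percentile(W[...,2][m],80)
for _ in range(3): print(slope())
s=r.sense(); print(s["ee_pos"],s["contact_force"])
```

```text
Traceback (most recent call last):
IndexError: index -1 is out of bounds for axis 0 with size 0
```

Request:
servo_tool(
  plan=[0,-0.015,-0.08,0,0,0,0,0,-0.08,0,0,0],
)

```text
time: 10.85
ee_pos: [490.5, -196.2, 123.2]
eef_rot: [0.002, 0.058, 0.998, 0.001]
contact_force: [-12.0, 5.6, 19.5]
width: 8.6
```

The +19.5 N upward push means the tray is on its rest. I'll relax the load, then open.

Request:
servo_tool(
  plan=[0,0,0,0,0,0,0,0,0,0,0,0],
)

```text
time: 11.05
ee_pos: [490.3, -196.1, 123.4]
eef_rot: [0.002, 0.058, 0.998, 0.001]
contact_force: [-0.8, 1.8, 0.9]
width: 8.4
```

Request:
servo_tool(
  plan=[0,0,0,0,0,0,0,0,0,0,0,0,0,0,0,0,0,0,0,0,0,0,0,0,0,0,0,0,0,0],
  fingers=60,
)

```text
time: 11.55
ee_pos: [490.8, -197.8, 122.8]
eef_rot: [0.002, 0.059, 0.998, -0.0]
contact_force: [-0.4, 0.3, 0.5]
width: 60.2
```

Fingers are open at 60 mm with no load, so I'll go straight up and then back along -y, clear of the feeder.

Request:
servo_tool(
  plan=[0,0.04,0.3,0,0,0,0,0,0.5,0,0,0,0,0,0.7,0,0,0,0,0,0.8,0,0,0,0,0,0.8,0,0,0,0,0,0.8,0,0,0,-0.5,-0.3,0.5,0,0,0,-0.5,-0.5,0,0,0,0,-0.5,-0.5,0,0,0,0,-0.4,-0.4,0,0,0,0,0,0,0,0,0,0,0,0,0,0,0,0],
)

```text
time: 12.75
ee_pos: [431.7, -247.9, 269.2]
eef_rot: [0.006, 0.058, 0.998, -0.003]
contact_force: [0.4, 0.3, 0.1]
width: 59.8
```

Run:
```python
from h import *
np.set_printoptions(precision=3,suppress=True)
f=imaging.grab_frame("top"); d=f["depth"]; s=r.sense(); print(s["time"],s["ee_pos"],s["contact_force"])
cv2.imwrite("pics/t4.png",f["img"][150:360,180:500,::-1].repeat(2,0).repeat(2,1))
for o in imaging.place_of("ball_0","top")[:5]: print(round(o["p"],2),np.array(o["position"]),w(f,*o["position"]))
for o in imaging.place_of("tray_grip","top")[:1]: print("grip",np.array(o["position"]),w(f,*o["position"]))
f=imaging.grab_frame("side"); cv2.imwrite("pics/s4.png",cv2.resize(f["img"][150:330,230:470,::-1],None,fx=3,fy=3))
```

```text
12.8 [ 431.83  -247.78   269.204] [ 0.582 -0.154 -0.459]
0.58 [252.2 281.9] [468.623 128.559  88.556]
0.56 [235.8 280.2] [471.883 154.039  87.227]
0.52 [268.  284.1] [464.546 103.962  91.505]
grip [469.4 264. ] [ 484.679 -194.13   141.631]
```

View pics/t4.png

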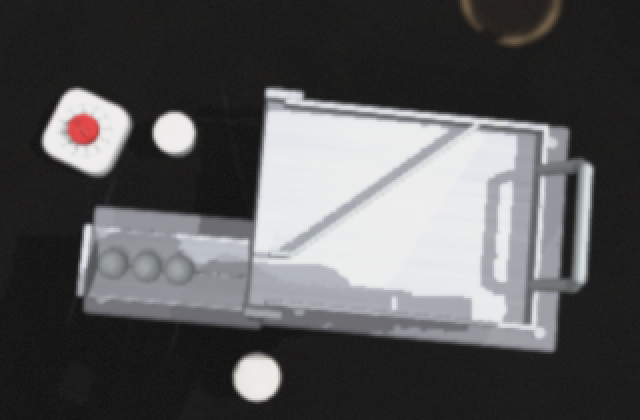

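View pics/s4.png

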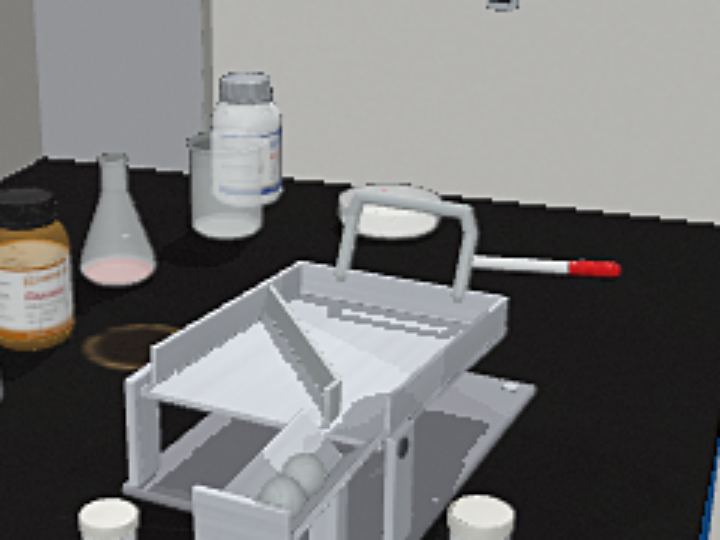

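The top view shows three balls in the channel at (113,263), (146,266) and (178,268). The tray is empty and down, with the handle bar's top back at z≈141, and the gripper is clear.

```bash
python3 -c "
from h import *
print(r.hand_in())"
```

```text
the job is handed in; nothing more can be done
None
```

The job is done and handed in at about 13 s of the 48 s allowed. I gripped the handle from above and tipped the tray to about 0.35 rad. All three balls ran along the rail into the V-groove channel without the gripper touching them. I then lowered the tray along the same arc until it met its rest, let go, and backed the arm away.

**Last checks:**
- **Balls:** all three show in the channel in the top view, at the stop end. The side view shows only two of them, because the channel hides the third.
- **Tray:** it is empty and back on its rest. The handle bar's top measures z ≈ 141–142 mm, as at the start, and the floor slope measured 0.06 rad as the tray met its rest.
- **Gripper:** it is clear of everything, with the contact force near zero.

**What failed or disagreed:**
- **Touchdown:** my second check of the floor slope failed with a script error, so I judged the final touchdown by force (about 20 N upward, up to 23 N in all) and by the pictures taken afterwards.
- **Finger height:** the fingers were about 2 mm higher at touchdown than when they first gripped, which suggests the bar slipped slightly in them.
- **Opening reading:** the gripper read about 8.6 mm on the 10 mm bar.

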